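# Open the combination padlock on the blade box and hold it up

## Robot

A 6-joint arm with a two-finger parallel gripper is mounted at the origin on a cart in front of the work surface, level with it; the furniture and walls round the work are solid. World frame = base frame: x ahead of the robot, y to its left, z up, the work surface at z = 0. Lengths are in m, angles in rad, forces in N, time in s.
With the tool pointing down it reaches from about 0.25 to 0.775 m from the base axis. Payload 4 kg.
Tool frame: the origin (TCP) lies between the finger pads; the fingertips stand 14 mm ahead of it and the grasp point (between the pads) lies 5 mm behind it (robot.nose_length is the distance from the TCP to the fingertips, in m); z points along the fingers, y is the direction in which the jaws open and shut (so a half turn about z gives the same grasp; the last joint's range is limited). The gripper opens to 94 mm and grips with 3 to 60 N. Pads are 16 mm wide; open, the fingers measure 119 mm over their backs; the gripper's body (75 mm by 177 mm) begins 78 mm behind the grasp point.
Start: joints at [-1.443, 0.087, 1.371, -0, 1.684, -0.103], TCP at [0.126, -0.535, 0.22] pointing down, gripper open.
Joint ranges: [-3.1, 3.1], [-0.76, 2.03], [0.27, 2.55], [-1.08, 4.22], [0.17, 2.65], [-2.57, 2.57]. Speed limits (rad/s): [2.79, 2.79, 3.14, 3.14, 3.14, 3.14].

## Interface

Orientations are given as [roll, pitch, yaw] about the fixed x, y, z axes, in that order (R = Rz(yaw) Ry(pitch) Rx(roll)).
In Python, from bench import robot, eyes, finder gives the robot as it stands.
- The arm moves only by the tool play_rows, never from a script. Its argument "rows" is a list of rows, each an object with "linear": the shift along the tool's x, y, z in cm, a list of three; "spin": the turn about the tool's z in degrees. A call has 1 to 12 rows; each row shifts and turns the commanded pose from where the row before left it, along the tool's axes as they then stand; what a row does not reach is not made up. A row lasts 1/12 s, in which the tool goes at most 41.7 mm and 7.16 degrees, less where a joint would pass 70% of its speed; a pose out of reach is approached as far as the arm can. A call with a gripper value outside its range is refused whole. "claw" is the finger opening in cm, from 0 to 9.4, set as the call begins (left out, the last holds). The fingers move at their own pace and stop on an object; the grip force is fixed at half the most. Time passes only in rows, so rows that do not move let the fingers close. It gives the time, the measured TCP pose, the force and the opening at its end, in the units of the state.
- robot.get_obs(): the state, without advancing time (a new reading comes with each control period).
- eyes.snapshot(name): name is "scene" or "top" or "wrist"; returns a dict with "frame" (400x640x3 uint8, red, green, blue), "fx", "fy", "cx", "cy" (pixels), "rvec" (rotation vector, rad) and "tvec" (3), from world to camera coordinates, as OpenCV has them; the wrist camera has in their place "mount" (4x4, takes a point from camera to tool coordinates, whose origin is the TCP and whose axes are the flange's). Camera axes: x right, y down, z forward; pixel columns grow to the right and rows downward; lengths in m; the calibration is good to about 2 mm. A picture is of the moment at which its call begins: read the wrist's pose just before it. There is no depth.
- robot.close_job(): hands the job in, once; it reports no verdict.
Trained networks look in a picture, given as the dict that the camera call returned (one of the last four; its "shot" number tells which), for a name from the list of things; names that differ only in an ending like _2 or _b are one class to them, and where a whole thing is asked for, a point or a joint stands for the part that bears it (a point fixed in the world has none). Each returns a list of dicts, best first, with "conf" (0 to 1); they miss things now and then, are a little off and sometimes report something else, mostly with a low value. They report only what shows in the picture. A call takes as long as a camera call.
- finder.silhouettes(picture, name): "pixels" (400x640 bool, what is visible of it) and "box" ([centre column, centre row, width, height] in pixels, round what is visible of it).
The state is a dict: "time": time; "joint_positions": joint angles; "qvel": joint speeds; "joint_torque": joint torques, N m; "tool_pos": TCP position; "ee_rot": TCP orientation; "wrist_force": force on the tool from outside, world axes, zero at the start; "wrist_torque": the same for the moment, N m; "width": finger opening in m.
Only numpy, scipy, OpenCV 4.12 (cv2) and the standard library are available. Lean on these libraries where they do the work, as an engineer would, in place of code of your own. Each camera call takes 0.05 s, during which the arm holds its last target. There are 200 camera calls.

## Task

Undo the brass combination padlock on the grey steel blade box: turn its dial clockwise (seen from above) until the pointer clicks in at the long bar mark, then back anticlockwise until it clicks in at the round dot beside the shackle. Then draw the lock body straight away from the staple so that the shackle slides fully out, slip the free end of the shackle out of the staple and finish while holding the open lock in the gripper, level with its dial up, still and at least 10 cm above the box lid, without shifting the other things round the box.

Things in the scene. Friction and masses are not known exactly. Their poses are not given: they have to be found in the camera images.
- blade_box: Fixed grey steel box, lid shut, 170 mm (its x) by 210 mm (its y) by 75 mm high; origin at the centre of its underside on the bench, z up; hinges on its far +x side. The padlock lies on the flat lid, 75 mm above the bench.
- staple_eye (a point): Centre of the eye of the fixed steel staple that stands up through the lid, 14 mm above the lid. A hoop of 5 mm round bar across the box's x axis: two upright legs 18 mm apart along the box's y (13 mm clear), closed top 27.5 mm above the lid. At the start the shackle's toe leg passes through it, the staple some 15 mm in front of the lock body's face.
- padlock: Loose brass padlock, about 0.6 kg, on its back on the lid, dial up. Body 56 mm (x) by 54 mm (y) by 28 mm thick with flat parallel sides; origin at the centre of its underside, z up, +x towards the shackle. Shackle: 7 mm round steel bar leaving the +x face 14 mm above the underside, legs at y = +19 mm (toe, comes free) and y = -19 mm (heel, stays in).
- dial_grip (a point): On the dial axis at mid height of the dial's bar grip, 41 mm above the padlock's underside, over its origin. The grip is a steel bar across the dial: flat sides 11 mm apart, 24 mm long, top 51 mm and foot 32 mm above the underside, on a dial of 31 mm diameter. The marks lie on a fixed dark bezel of 51 mm diameter round the dial.
- dial (a joint): Dial angle on the padlock body, rad, grows clockwise seen from above; 0 = pointer at the dot, at the shackle (padlock +x); bar mark at 1.178, three clicks clockwise. 16 click positions 0.393 apart, 0.02 N m to turn over one. Starts within about a click of the dot, locked. Both marks must be met to about 0.15. If the bar is overrun by a click, turn back to -1.178 and begin again. Stops at +-2.3.
- pointer (a point): Tip of the dial's pointer, 19 mm from the dial axis, 32 mm above the padlock's underside. The pointer is the narrow nose of the bar grip. Turning clockwise to the bar mark sets a second wheel inside the lock, which stays set when the dial goes back to the dot; only then is the shackle free.
- shackle (a joint): How far the shackle is out of the body, m: 0 shut, 0.022 fully out; some 3 N to slide it either way, stays where it is left, blocked unless the dial has been set. Drawing the body in its own -x: after some 15 mm the staple meets the shackle's bend and holds it, 22 mm more slides it fully out (37 mm in all).
- shackle_toe (a point): Free end of the toe leg. Shut: hidden in the body, 20 mm from the padlock origin along +x at y = +19 mm, 14 mm above the underside; legs straight for 30 mm beyond the face, crown end 80.5 mm from the origin. Fully out: the toe stands 14 mm clear of the face; push the body forward some 45 mm until the staple stands in that gap, about 7 mm from the face, then lift straight up.
- lid_clamp: Bystander: clip clamp 22 x 83 x 28 mm lying along the left edge of the box lid; origin under its centre.
- spool: Bystander: upright pale thread spool, diameter 33 mm, 58 mm tall, right of the box; origin under its centre.
- clamp: Bystander: another such clip clamp, 22 x 83 x 28 mm, lying on the pale cutting board right of the box; origin under its centre.
- bobbin: Bystander: ribbon bobbin, diameter 60 mm, 26 mm high, left of the box; origin under its centre.
- brush: Bystander: wooden brush 41 x 130 x 36 mm lying left of the box; origin under its centre.

How it is judged:
By the outcome, as a careful person would: the job done as asked, in the order asked, and still so for the second after the job is handed in, while the arm keeps its last pose, push and grip.
It also fails if it takes over 66 s, if anything falls off the work surface, if the arm or the gripper's body presses on something with over 40 N, if the wrist force passes 120 N, or if a joint passes its speed limit or range.

## Working session

There is one attempt and no reset: what is moved stays moved. The work goes in short steps, Python scripts to look and compute and a tool call to move; the robot and the scene stay as the last step left them, time stands still between calls to the robot, and variables do not carry over. Pictures are saved under pics/ and viewed, about 8 in all and at most 12, crops included, and the job is handed in when it is done.

Besides the shell and the picture viewer there is one more tool, called by a JSON object that holds its "api" and its "payload", one argument or row to a line. play_rows: Moves the arm, as the interface text tells. Its arguments: {"type":"object","properties":{"rows":{"type":"array"},"claw":{"type":"number"}},"required":["rows"]}

```bash
mkdir -p pics; ls; cat > h.py <<'E'
import numpy as np, cv2
from bench import robot, eyes, finder
from scipy.spatial.transform import Rotation as R
def save(p,n,crop=None,s=1):
    f=p["frame"][:,:,::-1]
    if crop: f=f[crop[1]:crop[3],crop[0]:crop[2]]
    cv2.imwrite("pics/"+n,cv2.resize(f,None,fx=s,fy=s,interpolation=cv2.INTER_CUBIC))
def w2c(p,obs=None):
    "4x4 world->camera"
    T=np.eye(4)
    if "mount" in p:
        W=np.eye(4);W[:3,:3]=R.from_euler("xyz",obs["ee_rot"]).as_matrix();W[:3,3]=obs["tool_pos"]
        return np.linalg.inv(W@p["mount"])
    T[:3,:3]=cv2.Rodrigues(np.array(p["rvec"],float))[0];T[:3,3]=np.ravel(p["tvec"]);return T
def proj(p,X,T):
    c=np.atleast_2d(X)@T[:3,:3].T+T[:3,3]
    return np.c_[c[:,0]/c[:,2]*p["fx"]+p["cx"],c[:,1]/c[:,2]*p["fy"]+p["cy"]]
def back(p,uv,z,T):
    "pixels to world plane z"
    uv=np.atleast_2d(uv);d=np.c_[(uv[:,0]-p["cx"])/p["fx"],(uv[:,1]-p["cy"])/p["fy"],np.ones(len(uv))]@T[:3,:3]
    o=-T[:3,:3].T@T[:3,3];return o+d*((z-o[2])/d[:,2])[:,None]
E
cat > a.py <<'E'
from h import *
o=robot.get_obs();print({k:np.round(v,3) for k,v in o.items()})
for n in ["top","scene"]:
    p=eyes.snapshot(n);T=w2c(p);save(p,n+"0.png")
    print(n,"cam at",-T[:3,:3].T@T[:3,3],p["fx"])
    for k,z in [("padlock",.1),("dial_grip",.12),("dial",.107),("pointer",.107),("blade_box",.075),("lid_clamp",.09),("spool",.03),("bobbin",.02),("brush",.02)]:
        for r in finder.silhouettes(p,k)[:2]: 
            m=r["pixels"];c=np.argwhere(m).mean(0)[::-1];print(k,round(r["conf"],2),np.round(r["box"]),np.round(back(p,c,z,T),3))
E
python3 a.py
```

```text
pics
{'time': np.float64(0.0), 'joint_positions': array([-1.443,  0.088,  1.372, -0.   ,  1.684, -0.103]), 'qvel': array([-0.001, -0.   , -0.002, -0.001, -0.001, -0.   ]), 'joint_torque': array([-0.0000e+00, -3.4018e+01, -3.0242e+01,  7.2000e-02,  3.3000e-02,
       -0.0000e+00]), 'tool_pos': array([ 0.126, -0.535,  0.218]), 'ee_rot': array([-3.139, -0.   ,  0.231]), 'wrist_force': array([ 0.248,  0.713, -0.078]), 'wrist_torque': array([-0.007, -0.049, -0.016]), 'width': np.float64(0.094)}
top cam at [0.37906147 0.02262092 1.38550909] 517.5749502159382
padlock 0.76 [321. 233.  20.  36.] [[0.525 0.048 0.1  ]]
dial_grip 0.84 [322. 226.  21.  45.] [[0.533 0.048 0.12 ]]
dial_grip 0.44 [322. 234.  85.  73.] [[0.523 0.043 0.12 ]]
dial 0.58 [267. 211.  18.  28.] [[0.585 0.187 0.107]]
dial 0.42 [322. 233.  14.  15.] [[0.523 0.05  0.107]]
pointer 0.59 [403. 205.  12.  16.] [[ 0.604 -0.152  0.107]]
blade_box 0.25 [324. 236.  12.  14.] [[0.527 0.05  0.075]]
lid_clamp 0.71 [289. 217.  13.  37.] [[0.567 0.138 0.09 ]]
spool 0.73 [403. 204.  14.  17.] [[ 0.618 -0.163  0.03 ]]
bobbin 0.71 [266. 211.
[... 261 characters left out ...]
84  0.1  ]]
dial_grip 0.74 [333. 215.  36.  27.] [[0.485 0.089 0.12 ]]
dial 0.45 [333. 208.  13.  15.] [[0.527 0.043 0.107]]
dial 0.27 [363. 197.  10.  19.] [[ 0.512 -0.037  0.107]]
pointer 0.51 [333. 210.  13.  13.] [[0.526 0.042 0.107]]
pointer 0.41 [312. 210.  16.  16.] [[0.559 0.074 0.107]]
blade_box 0.95 [327. 241. 125.  89.] [[0.471 0.106 0.075]]
lid_clamp 0.87 [288. 227.  35.  28.] [[0.558 0.142 0.09 ]]
lid_clamp 0.62 [364. 195.   9.  21.] [[ 0.54  -0.071  0.09 ]]
spool 0.72 [363. 194.  12.  19.] [[ 0.619 -0.169  0.03 ]]
spool 0.51 [311. 210.  16.  18.] [[ 0.669 -0.03   0.03 ]]
bobbin 0.7 [255. 264.  29.  26.] [[0.589 0.205 0.02 ]]
brush 0.7 [294. 284.  53.  45.] [[0.48  0.192 0.02 ]]
```

```bash
python3 - <<'E'
import cv2,numpy as np
a=cv2.imread("pics/top0.png")[170:300,230:430];b=cv2.imread("pics/scene0.png")[150:300,230:430]
cv2.imwrite("pics/v1.png",np.vstack([cv2.resize(a,(600,390)[:2]if 0 else (460,299),interpolation=2),cv2.resize(b,(398,298),interpolation=2)if 0 else cv2.resize(b,(460,300),interpolation=2)]))
from h import *
p=eyes.snapshot("wrist");print(p["mount"],p["fx"],p["cx"],p["cy"])
E
```

```text
[[-4.17382009e-04 -9.61758482e-01 -2.73898609e-01  7.93293729e-02]
 [ 9.99999903e-01 -3.62792553e-04 -2.49958017e-04 -1.72644740e-04]
 [ 1.41030867e-04 -2.73898687e-01  9.61758540e-01 -1.66190076e-01]
 [ 0.00000000e+00  0.00000000e+00  0.00000000e+00  1.00000000e+00]] 308.64144491277284 317.1376771226924 202.26439217229392
```

View pics/v1.png

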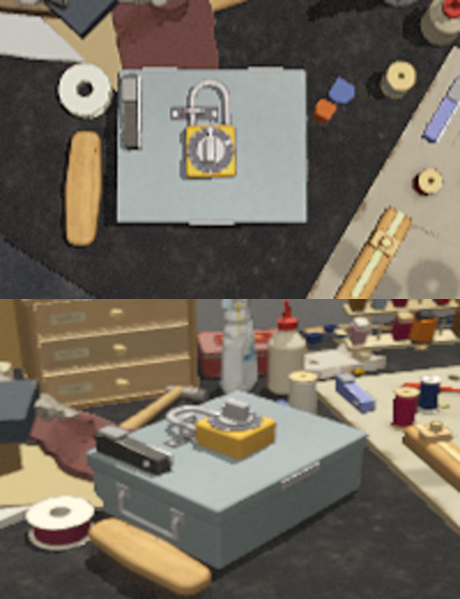

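{"api": "play_rows", "payload": {
  "rows": [
    {"linear": [2.61, -2.39, -0.9], "spin": 0},
    {"linear": [2.61, -2.39, -0.9], "spin": 0},
    {"linear": [2.61, -2.39, -0.9], "spin": 0},
    {"linear": [2.61, -2.39, -0.9], "spin": 0},
    {"linear": [2.61, -2.39, -0.9], "spin": 0},
    {"linear": [2.61, -2.39, -0.9], "spin": 0},
    {"linear": [2.61, -2.39, -0.9], "spin": 0},
    {"linear": [2.61, -2.39, -0.9], "spin": 0},
    {"linear": [2.61, -2.39, -0.9], "spin": 0},
    {"linear": [2.61, -2.39, -0.9], "spin": 0}
  ]
}}

```text
time: 1.88
tool_pos: [0.3257, -0.2415, 0.3102]
ee_rot: [3.141, -0.001, 0.23]
wrist_force: [1.0, -0.5, 0.2]
width: 0.0942
```

{"api": "play_rows", "payload": {
  "rows": [
    {"linear": [2.61, -2.39, 0], "spin": 0},
    {"linear": [2.61, -2.39, 0], "spin": 0},
    {"linear": [2.61, -2.39, 0], "spin": 0},
    {"linear": [2.61, -2.39, 0], "spin": 0},
    {"linear": [2.61, -2.39, 0], "spin": 0},
    {"linear": [2.61, -2.39, 0], "spin": 0},
    {"linear": [2.61, -2.39, 0], "spin": 0},
    {"linear": [2.61, -2.39, 0], "spin": 0},
    {"linear": [2.61, -2.39, 0], "spin": 0},
    {"linear": [2.61, -2.39, 0], "spin": 0}
  ]
}}

```text
time: 2.72
tool_pos: [0.5253, 0.0511, 0.3096]
ee_rot: [3.141, -0.0, 0.231]
wrist_force: [0.2, -0.2, 0.6]
width: 0.0941
```

{"api": "play_rows", "payload": {
  "rows": [
    {"linear": [0, 0, 0], "spin": -7},
    {"linear": [0, 0, 0], "spin": -7},
    {"linear": [0, 0, 0], "spin": -7},
    {"linear": [0, 0, 0], "spin": -7},
    {"linear": [0, 0, 0], "spin": -7},
    {"linear": [0, 0, 0], "spin": -7},
    {"linear": [0, 0, 0], "spin": -7},
    {"linear": [0, 0, 0], "spin": -7},
    {"linear": [0, 0, 0], "spin": -7},
    {"linear": [0, 0, 0], "spin": -7},
    {"linear": [0, 0, 0], "spin": -7},
    {"linear": [0, 0, 0], "spin": -7}
  ]
}}

```text
time: 3.72
tool_pos: [0.5246, 0.0493, 0.3095]
ee_rot: [3.142, 0.0, 1.703]
wrist_force: [-0.2, 0.4, -0.0]
width: 0.0942
```

{"api": "play_rows", "payload": {
  "rows": [
    {"linear": [0, 0, 0], "spin": -7},
    {"linear": [0, 0, 0], "spin": -7},
    {"linear": [0, 0, 0], "spin": -7},
    {"linear": [0, 0, 0], "spin": -7},
    {"linear": [0, 0, 0], "spin": -7},
    {"linear": [0, 0, 0], "spin": -7},
    {"linear": [0, 0, 0], "spin": -7},
    {"linear": [0, 0, 0], "spin": -7},
    {"linear": [0, 0, 0], "spin": -7},
    {"linear": [0, 0, 0], "spin": -7},
    {"linear": [0, 0, 0], "spin": -7},
    {"linear": [0, 0, 0], "spin": -5}
  ]
}}

```text
time: 4.72
tool_pos: [0.5246, 0.0493, 0.3095]
ee_rot: [-3.141, 0.0, 3.134]
wrist_force: [0.5, 0.2, 0.1]
width: 0.094
```

```bash
cat > b.py <<'E'
import sys
from h import *
n=sys.argv[1];o=robot.get_obs();print(np.round(o["time"],2),np.round(o["tool_pos"],4),np.round(o["ee_rot"],4),np.round(o["joint_positions"],2))
p=eyes.snapshot("wrist");T=w2c(p,o)
np.savez(n+".npz",f=p["frame"],T=T,k=[p["fx"],p["fy"],p["cx"],p["cy"]])
for k,z in [("padlock",.1),("dial_grip",.12),("dial",.107),("pointer",.107),("shackle",.09)]:
    for r in finder.silhouettes(p,k)[:2]:
        m=r["pixels"];c=np.argwhere(m).mean(0)[::-1];q=cv2.minAreaRect(np.argwhere(m)[:,::-1].astype(np.float32));print(k,round(r["conf"],2),np.round(r["box"]),m.sum(),np.round(back(p,c,z,T),4),np.round(back(p,cv2.boxPoints(q),z,T)[:,:2],4).tolist())
save(p,n+".png")
E
python3 b.py w1
```

```text
4.72 [0.5246 0.0493 0.3095] [-3.1415  0.      3.1336] [-0.01  0.04  1.25 -0.    1.86 -1.58]
padlock 0.56 [317. 195.  44.  85.] 2402 [[0.5302 0.0487 0.1   ]] [[0.4941, 0.0202], [0.4904, 0.0731], [0.5964, 0.0822], [0.6006, 0.0252]]
padlock 0.55 [314. 181. 165. 134.] 16624 [[0.5159 0.0428 0.1   ]] [[0.4458, -0.0492], [0.443, 0.1433], [0.6038, 0.1572], [0.6075, -0.0586]]
dial_grip 0.78 [316. 198.  45.  85.] 2357 [[0.5256 0.0487 0.12  ]] [[0.4911, 0.0222], [0.4882, 0.072], [0.5886, 0.0796], [0.592, 0.0259]]
dial 0.77 [319. 184.  22.  26.] 488 [[0.5232 0.0488 0.107 ]] [[0.5225, 0.0279], [0.5019, 0.0487], [0.5229, 0.0693], [0.5441, 0.0484]]
pointer 0.97 [318. 182.  27.  27.] 552 [[0.523  0.0486 0.107 ]] [[0.5219, 0.026], [0.5007, 0.0476], [0.5235, 0.0699], [0.5454, 0.0484]]
shackle 0.59 [317. 219.  38.  36.] 417 [[0.5799 0.0507 0.09  ]] [[0.5547, 0.0278], [0.5534, 0.0722], [0.6017, 0.0742], [0.6031, 0.0284]]
```

View pics/w1.png

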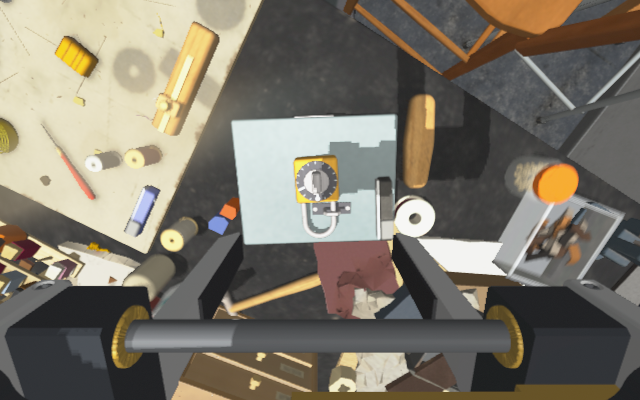

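{"api": "play_rows", "payload": {
  "rows": [
    {"linear": [0, 0, 3.3], "spin": 0},
    {"linear": [0, 0, 3.4], "spin": 0},
    {"linear": [0, 0, 3.4], "spin": 0},
    {"linear": [0, 0, 3.4], "spin": 0},
    {"linear": [0, 0, 0], "spin": 0},
    {"linear": [0, 0, 0], "spin": 0}
  ]
}}

```text
time: 5.52
tool_pos: [0.5232, 0.0493, 0.1726]
ee_rot: [-3.141, -0.005, 3.127]
wrist_force: [-0.5, -0.4, 0.5]
width: 0.0937
```

```bash
python3 b.py w2; python3 - <<'E'
import cv2
f=cv2.imread("pics/w2.png")[90:290,215:425];cv2.imwrite("pics/v3.png",cv2.resize(f,None,fx=2.9,fy=2.9,interpolation=2))
E
```

```text
5.52 [0.5232 0.0493 0.1726] [-3.1415 -0.0052  3.1273] [-0.01  0.05  1.5  -0.    1.59 -1.57]
padlock 0.77 [317. 237.  69. 122.] 5502 [[0.5287 0.0486 0.1   ]] [[0.4918, 0.0208], [0.4899, 0.0744], [0.5958, 0.0809], [0.5983, 0.0211]]
dial_grip 0.81 [317. 239.  66. 118.] 5523 [[0.5213 0.0487 0.12  ]] [[0.4882, 0.0224], [0.4859, 0.0717], [0.5832, 0.0784], [0.5861, 0.0234]]
dial 0.56 [318. 221.  34.  43.] 1165 [[0.5233 0.0484 0.107 ]] [[0.5224, 0.0275], [0.5011, 0.0488], [0.5226, 0.0691], [0.545, 0.0477]]
pointer 0.58 [318. 220.  37.  34.] 1131 [[0.5232 0.0486 0.107 ]] [[0.5224, 0.0282], [0.5019, 0.0488], [0.523, 0.0687], [0.5445, 0.0481]]
shackle 0.66 [319. 274.  57.  50.] 818 [[0.5825 0.0493 0.09  ]] [[0.5564, 0.0281], [0.5548, 0.0723], [0.6017, 0.0747], [0.6035, 0.0285]]
```

View pics/v3.png

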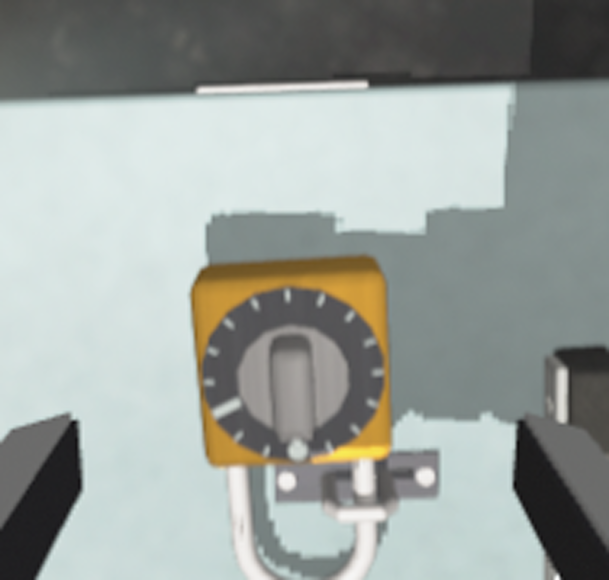

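```bash
cat > c.py <<'E'
from h import *
d=np.load("w2.npz");k=d["k"];p=dict(fx=k[0],fy=k[1],cx=k[2],cy=k[3]);T=d["T"]
px=lambda *a:np.array(a)/2.9+[215,90]-0.3
def B(z,*a): return np.round(back(p,px(*a),z,T)[:,:2],4)
lid=.075
q=B(lid+.030,(297,450),(228,408),(288,295),(292,372));print("dot,bar,opp,ctr",q.tolist())
# bezel ellipse and bar
g=cv2.imread("pics/v3.png")
print("body top corners TL TR BR BL", B(lid+.028,(197,285),(382,262),(390,455),(207,465)).tolist())
print("grip top ends", B(lid+.051,(292,337),(295,437)).tolist())
print("staple top",B(lid+.0275,(327,512),(388,512)).tolist())
C=back(p,proj(p,[.523,.0485,lid+.051],T),lid+.03,T);print(C)
h=g[220:490,160:430];cv2.imwrite("pics/v4.png",cv2.resize(cv2.imread("pics/w2.png")[160:260,270:370],(800,800),interpolation=cv2.INTER_LANCZOS4)[:600])
E
python3 c.py
```

```text
dot,bar,opp,ctr [[0.5453, 0.049], [0.5324, 0.03], [0.5003, 0.0473], [0.5221, 0.048]]
body top corners TL TR BR BL [[0.4976, 0.0227], [0.492, 0.0726], [0.5481, 0.0755], [0.5504, 0.0232]]
grip top ends [[0.506, 0.0484], [0.5326, 0.0487]]
staple top [[0.566, 0.0574], [0.5662, 0.0752]]
[[0.53075718 0.04829607 0.105     ]]
```

View pics/v4.png

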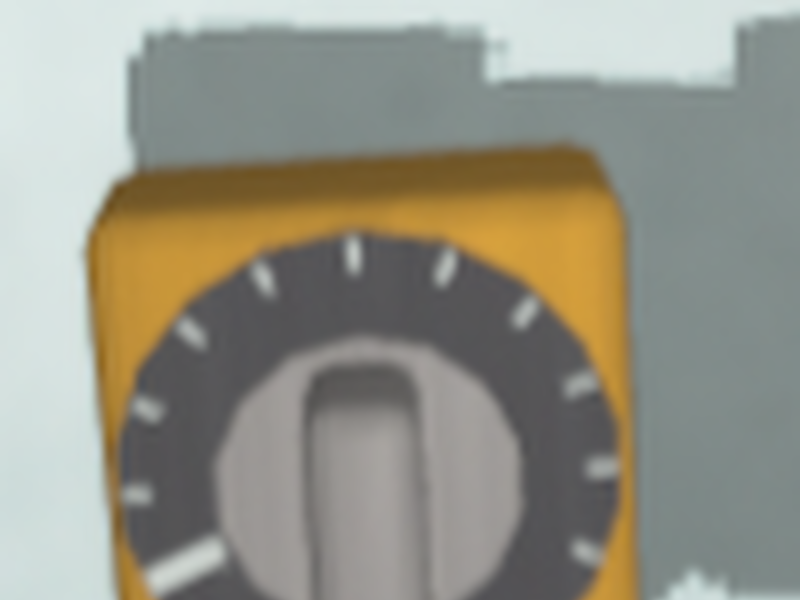

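```bash
cat > rect.py <<'E'
import sys
from h import *
def rect(n,zs,c,half=.034,s=8000):
    d=np.load(n+".npz");k=d["k"];p=dict(fx=k[0],fy=k[1],cx=k[2],cy=k[3]);out=[]
    for z in zs:
        N=int(2*half*s);v,u=np.mgrid[:N,:N]
        X=np.c_[(c[0]-half+v.ravel()/s),(c[1]-half+u.ravel()/s),np.full(N*N,z)]  # down=+x, right=+y
        m=proj(p,X,d["T"]).astype(np.float32).reshape(N,N,2)
        out.append(cv2.remap(d["f"][:,:,::-1].copy(),m[...,0],m[...,1],cv2.INTER_CUBIC))
    return out
if __name__=="__main__":
    n=sys.argv[1];c=eval(sys.argv[2]);a,b=rect(n,[.105,.126],c,.025,16000)
    # polar scan of bezel ticks
    g=cv2.cvtColor(a,cv2.COLOR_BGR2GRAY).astype(float)
    best=None
    for dx in np.arange(-.003,.0031,.0005):
        for dy in np.arange(-.003,.0031,.0005):
            th=np.arange(0,2*np.pi,np.pi/360);r=np.arange(.0205,.0245,.0005)
            X=(.025+dx+r[:,None]*np.cos(th))*16000;Y=(.025+dy+r[:,None]*np.sin(th))*16000
            s=cv2.remap(g.astype(np.float32),Y.astype(np.float32),X.astype(np.float32),1).mean(0)
            F=(s*np.exp(-16j*th)).sum()
            if best is None or abs(F)>best[0]: best=(abs(F),dx,dy,np.angle(F)/-16)
    _,dx,dy,ph=best;print("bezel centre",c[0]+dx,c[1]+dy,"yaw mod .393:",ph)
    cv2.imwrite("pics/"+sys.argv[3],np.hstack([cv2.resize(i,(400,400)) for i in (a,b)]))
E
python3 rect.py w2 "(.5228,.0484)" v5.png
```

```text
bezel centre 0.5233 0.0484 yaw mod .393: 0.04530737162526474
```

View pics/v5.png

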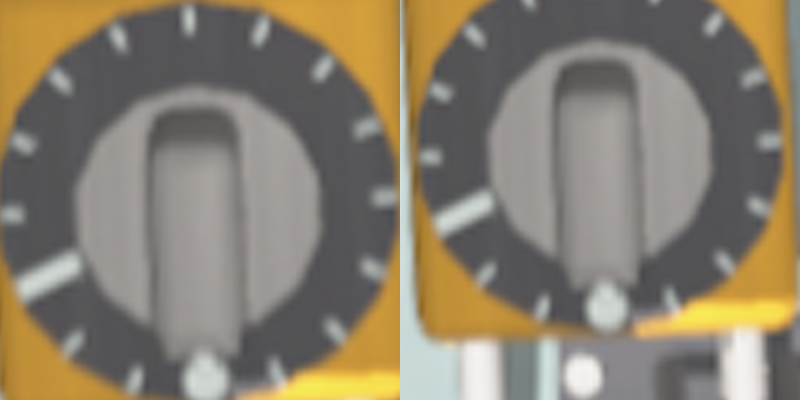

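{"api": "play_rows", "payload": {
  "rows": [
    {"linear": [0, -0.09, 1.0], "spin": -3.0},
    {"linear": [0, 0, 1.5], "spin": 0},
    {"linear": [0, 0, 0.8], "spin": 0},
    {"linear": [0, 0, 0], "spin": 0},
    {"linear": [0, 0, 0], "spin": 0},
    {"linear": [0, 0, 0], "spin": 0},
    {"linear": [0, 0, 0], "spin": 0}
  ],
  "claw": 4
}}

```text
time: 6.4
tool_pos: [0.5253, 0.0484, 0.1426]
ee_rot: [-3.141, 0.002, -3.103]
wrist_force: [-0.2, 0.1, -0.3]
width: 0.0507
```

```bash
python3 -c "
from h import *
o=robot.get_obs();print(o['tool_pos'],o['ee_rot'],o['joint_positions'],o['width'])"
```

```text
[0.52526865 0.04838332 0.14258216] [-3.14141110e+00  1.93101782e-03 -3.10286351e+00] [-1.56056872e-02  6.38182661e-02  1.54872122e+00 -7.64896178e-05
  1.52711514e+00 -1.62512772e+00] 0.05073322821688173
```

{"api": "play_rows", "payload": {
  "rows": [
    {"linear": [0.15, 0, 0.9], "spin": 0},
    {"linear": [0, 0, 0.5], "spin": 0},
    {"linear": [0, 0, 0.3], "spin": -0.3},
    {"linear": [0, 0, 0], "spin": 0},
    {"linear": [0, 0, 0], "spin": 0}
  ],
  "claw": 4
}}

```text
time: 6.82
tool_pos: [0.5228, 0.0484, 0.1239]
ee_rot: [3.142, -0.001, -3.098]
wrist_force: [-0.0, 0.9, -0.2]
width: 0.0402
```

{"api": "play_rows", "payload": {
  "rows": [
    {"linear": [0, 0, 0], "spin": 0},
    {"linear": [0, 0, 0], "spin": 0},
    {"linear": [0, 0, 0], "spin": 0},
    {"linear": [0, 0, 0], "spin": 0},
    {"linear": [0, 0, 0], "spin": 0},
    {"linear": [0, 0, 0], "spin": 0},
    {"linear": [0, 0, 0], "spin": 0},
    {"linear": [0, 0, 0], "spin": 0}
  ],
  "claw": 0
}}

```text
time: 7.48
tool_pos: [0.5232, 0.0481, 0.1246]
ee_rot: [-3.141, 0.0, -3.098]
wrist_force: [-0.8, -0.5, 0.3]
width: 0.011
```

```bash
python3 -c "
from h import *
for i in range(4):
  o=robot.get_obs();print(o['tool_pos'],o['ee_rot'],o['wrist_force'],o['wrist_torque'],o['width']);eyes.snapshot('top')"
```

```text
[0.52322522 0.04813096 0.12464467] [-3.14111988e+00  3.23952259e-04 -3.09765357e+00] [-0.76191365 -0.485731    0.33709997] [-0.14976087 -0.10316014 -0.03592638] 0.010995271645245445
[0.52324708 0.0481464  0.12466025] [-3.14108418e+00  3.87031631e-04 -3.09761758e+00] [-0.19187667 -1.04689308  1.01219236] [-0.12206007 -0.12456002 -0.01410055] 0.010700761901730286
[0.52324374 0.04813219 0.12466943] [-3.14111153e+00  3.83310537e-04 -3.09764571e+00] [ 0.20158829 -1.57513087  2.12121005] [-0.12901727 -0.07083607  0.02597357] 0.010792217788905668
[0.52325251 0.04813484 0.1246752 ] [-3.14110363e+00  4.13870773e-04 -3.09765491e+00] [-0.8057748  -1.5246825  -0.11426484] [-0.18789714 -0.10387131 -0.03529087] 0.010307630094174054
```

{"api": "play_rows", "payload": {
  "rows": [
    {"linear": [0, 0, 0], "spin": 6},
    {"linear": [0, 0, 0], "spin": 6},
    {"linear": [0, 0, 0], "spin": 6},
    {"linear": [0, 0, 0], "spin": 6},
    {"linear": [0, 0, 0], "spin": 6},
    {"linear": [0, 0, 0], "spin": 6},
    {"linear": [0, 0, 0], "spin": 6},
    {"linear": [0, 0, 0], "spin": 6},
    {"linear": [0, 0, 0], "spin": 6},
    {"linear": [0, 0, 0], "spin": 6},
    {"linear": [0, 0, 0], "spin": 6},
    {"linear": [0, 0, 0], "spin": 1.5}
  ]
}}

```text
time: 8.68
tool_pos: [0.5232, 0.0482, 0.1247]
ee_rot: [3.141, 0.0, 2.004]
wrist_force: [-0.1, -0.6, 2.3]
width: 0.0114
```

{"api": "play_rows", "payload": {
  "rows": [
    {"linear": [0, 0, 0], "spin": 0},
    {"linear": [0, 0, 0], "spin": 0},
    {"linear": [0, 0, 0], "spin": 0}
  ]
}}

```text
time: 8.93
tool_pos: [0.5232, 0.0482, 0.1246]
ee_rot: [3.141, 0.0, 2.008]
wrist_force: [0.9, -0.7, 1.1]
width: 0.0105
```

```bash
python3 b.py w3|head -1; python3 rect.py w3 "(.5232,.0484)" v6.png;python3 -c "
from h import *
o=robot.get_obs();print(o['wrist_force'],o['wrist_torque'])"
```

```text
8.93 [0.5232 0.0482 0.1246] [3.1414e+00 4.0000e-04 2.0082e+00] [-0.02  0.07  1.58 -0.    1.49 -0.45]
bezel centre 0.5212 0.0479 yaw mod .393: -0.022598207813172625
[-0.59551881 -0.85164266  2.55325557] [-0.35340393 -0.07556386 -0.03756706]
```

View pics/v6.png

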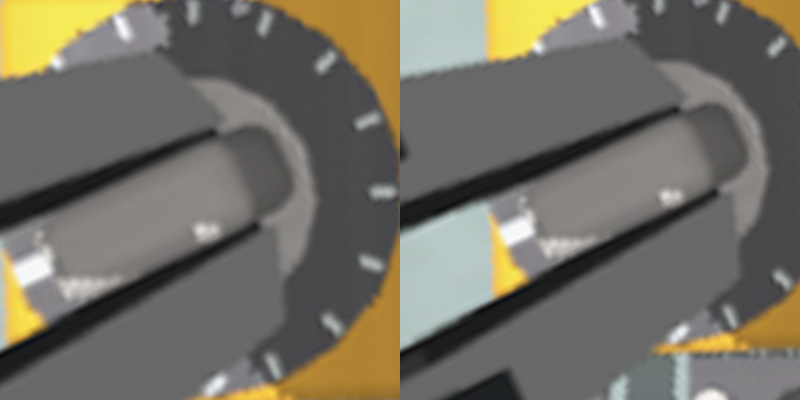

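{"api": "play_rows", "payload": {
  "rows": [
    {"linear": [0, 0, 0], "spin": -6},
    {"linear": [0, 0, 0], "spin": -6},
    {"linear": [0, 0, 0], "spin": -6},
    {"linear": [0, 0, 0], "spin": -6},
    {"linear": [0, 0, 0], "spin": -6},
    {"linear": [0, 0, 0], "spin": -6},
    {"linear": [0, 0, 0], "spin": -6},
    {"linear": [0, 0, 0], "spin": -6},
    {"linear": [0, 0, 0], "spin": -6},
    {"linear": [0, 0, 0], "spin": -6},
    {"linear": [0, 0, 0], "spin": -6},
    {"linear": [0, 0, 0], "spin": -1.5}
  ]
}}

```text
time: 10.23
tool_pos: [0.5233, 0.0483, 0.1247]
ee_rot: [-3.141, 0.0, -3.094]
wrist_force: [0.1, -1.9, 1.8]
width: 0.0109
```

{"api": "play_rows", "payload": {
  "rows": [
    {"linear": [0, 0, 0], "spin": 0},
    {"linear": [0, 0, 0], "spin": 0},
    {"linear": [0, 0, 0], "spin": 0}
  ]
}}

```text
time: 10.48
tool_pos: [0.5233, 0.0483, 0.1246]
ee_rot: [-3.141, 0.0, -3.098]
wrist_force: [-0.2, -0.8, 3.4]
width: 0.0105
```

{"api": "play_rows", "payload": {
  "rows": [
    {"linear": [0, 0, 0], "spin": 0},
    {"linear": [0, 0, 0], "spin": 0},
    {"linear": [0, 0, 0], "spin": 0},
    {"linear": [0, 0, 0], "spin": 0},
    {"linear": [0, 0, -1.5], "spin": 0},
    {"linear": [0, 0, -3.5], "spin": 0},
    {"linear": [0, 0, 0], "spin": 0},
    {"linear": [0, 0, 0], "spin": 0},
    {"linear": [0, 0, 0], "spin": 0},
    {"linear": [0, 0, 0], "spin": 0}
  ],
  "claw": 4
}}

```text
time: 11.32
tool_pos: [0.5223, 0.0484, 0.1729]
ee_rot: [3.141, -0.003, -3.098]
wrist_force: [0.2, 0.6, -0.4]
width: 0.0401
```

```bash
python3 b.py w4; python3 rect.py w4 "(.5232,.0484)" v7.png
```

```text
11.32 [0.5223 0.0484 0.1729] [ 3.1415e+00 -2.6000e-03 -3.0975e+00] [-0.02  0.05  1.51 -0.    1.59 -1.63]
padlock 0.63 [319. 237.  67. 121.] 5471 [[0.528  0.0486 0.1   ]] [[0.5978, 0.0226], [0.4912, 0.021], [0.4889, 0.0737], [0.5952, 0.0815]]
padlock 0.62 [320. 223.  37.  42.] 1124 [[0.5257 0.0491 0.1   ]] [[0.5259, 0.028], [0.5035, 0.0479], [0.5245, 0.0702], [0.5479, 0.0503]]
dial_grip 0.72 [319. 240.  65. 117.] 5326 [[0.5206 0.0484 0.12  ]] [[0.4879, 0.023], [0.4858, 0.0714], [0.5825, 0.0785], [0.5848, 0.0244]]
dial 0.94 [319. 224.  32.  44.] 1174 [[0.5234 0.0487 0.107 ]] [[0.5235, 0.0277], [0.5009, 0.0478], [0.5217, 0.0698], [0.5453, 0.0498]]
pointer 0.85 [318. 224.  41.  39.] 1204 [[0.5235 0.0488 0.107 ]] [[0.5239, 0.0282], [0.5013, 0.0482], [0.5217, 0.0698], [0.5453, 0.0498]]
pointer 0.22 [316. 210. 245. 185.] 29723 [[0.4991 0.0413 0.107 ]] [[0.5965, -0.0584], [0.4466, -0.0448], [0.4432, 0.137], [0.5934, 0.1562]]
shackle 0.71 [316. 270.  56.  53.] 818 [[0.5819 0.0482 0.09  ]] [[0.603, 0.0253], [0.5551, 0.0263], [0.5553, 0.072], [0.6033, 0.0732]]
bezel centre 0.5227 0.0484 yaw mod .393: 0.02509635151750968
```

View pics/v7.png

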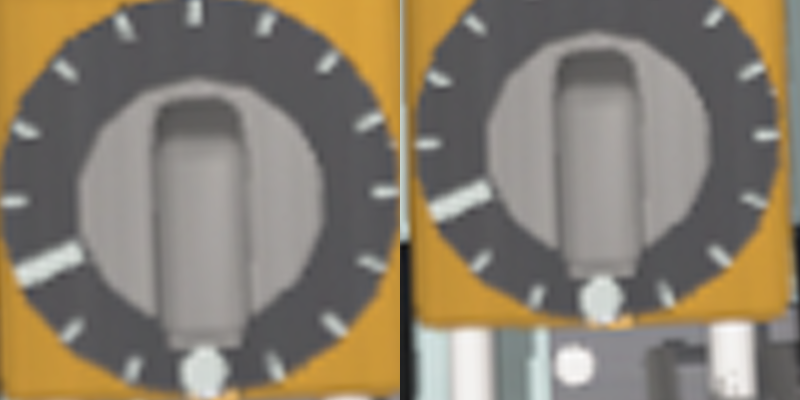

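{"api": "play_rows", "payload": {
  "rows": [
    {"linear": [0, 0, 0], "spin": 0},
    {"linear": [0, 0, 0], "spin": 0},
    {"linear": [0, 0, 0], "spin": 0},
    {"linear": [0, 0, 0], "spin": 0},
    {"linear": [0, 0, 0], "spin": 0.5},
    {"linear": [0, 0, 2.0], "spin": 0},
    {"linear": [0, 0, 2.0], "spin": 0},
    {"linear": [0, 0, 2.0], "spin": 0},
    {"linear": [0, 0, 1.2], "spin": 0},
    {"linear": [0, 0, 0.5], "spin": 0},
    {"linear": [0, 0, 0], "spin": 0},
    {"linear": [0, 0, 0], "spin": 0}
  ],
  "claw": 7.6
}}

```text
time: 12.62
tool_pos: [0.5236, 0.0483, 0.0981]
ee_rot: [-3.141, 0.001, -3.106]
wrist_force: [0.2, -0.3, 0.2]
width: 0.0759
```

{"api": "play_rows", "payload": {
  "rows": [
    {"linear": [0, 0, 0.2], "spin": 0},
    {"linear": [0, 0, 0], "spin": 0},
    {"linear": [0, 0, 0], "spin": 0},
    {"linear": [0, 0, 0], "spin": 0},
    {"linear": [0, 0, 0], "spin": 0},
    {"linear": [0, 0, 0], "spin": 0},
    {"linear": [0, 0, 0], "spin": 0},
    {"linear": [0, 0, 0], "spin": 0}
  ],
  "claw": 4.5
}}

```text
time: 13.28
tool_pos: [0.5236, 0.0483, 0.0962]
ee_rot: [-3.141, 0.001, -3.106]
wrist_force: [-0.3, 0.7, 3.2]
width: 0.0538
```

{"api": "play_rows", "payload": {
  "rows": [
    {"linear": [0.4, 0, 0], "spin": 0},
    {"linear": [0.4, 0, 0], "spin": 0},
    {"linear": [0.4, 0, 0], "spin": 0},
    {"linear": [0.4, 0, 0], "spin": 0},
    {"linear": [0.3, 0, 0], "spin": 0},
    {"linear": [0, 0, 0], "spin": 0},
    {"linear": [0, 0, 0], "spin": 0}
  ]
}}

```text
time: 13.87
tool_pos: [0.5042, 0.0477, 0.0962]
ee_rot: [-3.141, 0.001, -3.106]
wrist_force: [1.8, -0.4, 6.2]
width: 0.0534
```

{"api": "play_rows", "payload": {
  "rows": [
    {"linear": [0.3, 0, 0], "spin": 0},
    {"linear": [0.3, 0, 0], "spin": 0},
    {"linear": [0, 0, 0], "spin": 0},
    {"linear": [0, 0, 0], "spin": 0}
  ]
}}

```text
time: 14.2
tool_pos: [0.499, 0.0477, 0.0962]
ee_rot: [3.141, 0.003, -3.106]
wrist_force: [5.7, 0.8, 4.3]
width: 0.0533
```

{"api": "play_rows", "payload": {
  "rows": [
    {"linear": [0.3, 0, 0], "spin": 0},
    {"linear": [0.3, 0, 0], "spin": 0},
    {"linear": [0.3, 0, 0], "spin": 0},
    {"linear": [0, 0, 0], "spin": 0},
    {"linear": [0, 0, 0], "spin": 0}
  ]
}}

```text
time: 14.62
tool_pos: [0.4904, 0.0477, 0.0962]
ee_rot: [3.141, 0.004, -3.106]
wrist_force: [6.5, 2.4, 4.9]
width: 0.054
```

{"api": "play_rows", "payload": {
  "rows": [
    {"linear": [0.2, 0, 0], "spin": 0},
    {"linear": [0.2, 0, 0], "spin": 0},
    {"linear": [0, 0, 0], "spin": 0},
    {"linear": [0, 0, 0], "spin": 0}
  ]
}}

```text
time: 14.95
tool_pos: [0.4866, 0.0476, 0.0962]
ee_rot: [3.141, 0.004, -3.106]
wrist_force: [6.3, 0.9, 4.6]
width: 0.0537
```

{"api": "play_rows", "payload": {
  "rows": [
    {"linear": [0.1, 0, 0], "spin": 0},
    {"linear": [0.1, 0, 0], "spin": 0},
    {"linear": [0, 0, 0], "spin": 0},
    {"linear": [0, 0, 0], "spin": 0}
  ]
}}

```text
time: 15.28
tool_pos: [0.4848, 0.0475, 0.0962]
ee_rot: [3.141, 0.004, -3.106]
wrist_force: [7.5, 2.2, 2.8]
width: 0.0542
```

```bash
python3 b.py w5|head -1; python3 -c "
import cv2
f=cv2.imread('pics/w5.png')[130:330,220:420];cv2.imwrite('pics/v8.png',cv2.resize(f,None,fx=3,fy=3,interpolation=2))"
```

```text
15.28 [0.4848 0.0475 0.0962] [ 3.1407  0.0044 -3.1057] [-0.02  0.    1.71  0.    1.43 -1.63]
```

View pics/v8.png

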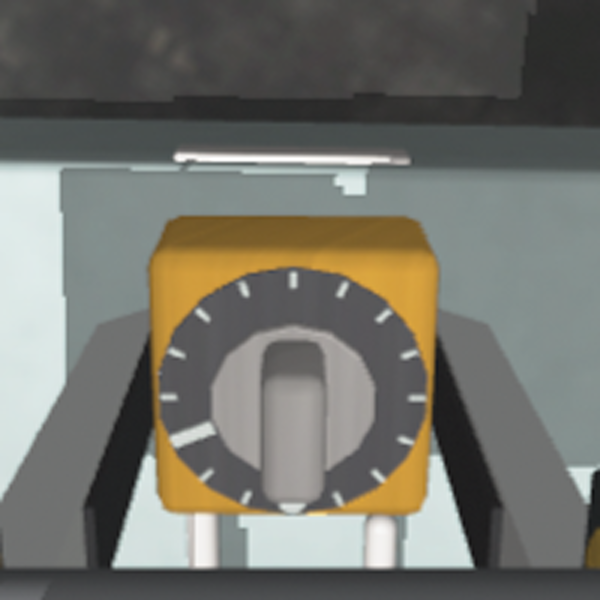

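{"api": "play_rows", "payload": {
  "rows": [
    {"linear": [0.1, 0, 0], "spin": 0},
    {"linear": [0.05, 0, 0], "spin": 0},
    {"linear": [0, 0, 0], "spin": 0},
    {"linear": [0, 0, 0], "spin": 0}
  ]
}}

```text
time: 15.92
tool_pos: [0.4834, 0.0474, 0.0963]
ee_rot: [3.141, 0.005, -3.106]
wrist_force: [6.9, 1.9, 3.2]
width: 0.0538
```

```bash
cat > d.py <<'E'
from h import *
import sys
o=robot.get_obs();print(np.round(o["tool_pos"],4),np.round(o["wrist_force"],1))
ims=[]
for n,z in (("top",.089),("scene",.089)):
    p=eyes.snapshot(n);T=w2c(p);x0=float(sys.argv[2]);z0=float(sys.argv[3])
    v,u=np.mgrid[:400,:400];X=np.c_[x0+v.ravel()/400*.14,-.02+u.ravel()/400*.14,np.full(160000,z0)]
    m=proj(p,X,T).astype(np.float32).reshape(400,400,2)
    ims.append(cv2.remap(p["frame"][:,:,::-1].copy(),m[...,0],m[...,1],cv2.INTER_CUBIC))
cv2.imwrite("pics/"+sys.argv[1],np.hstack(ims))
E
python3 d.py v9.png .47 .089
```

```text
[0.4834 0.0474 0.0963] [6.9 1.9 3.2]
```

View pics/v9.png

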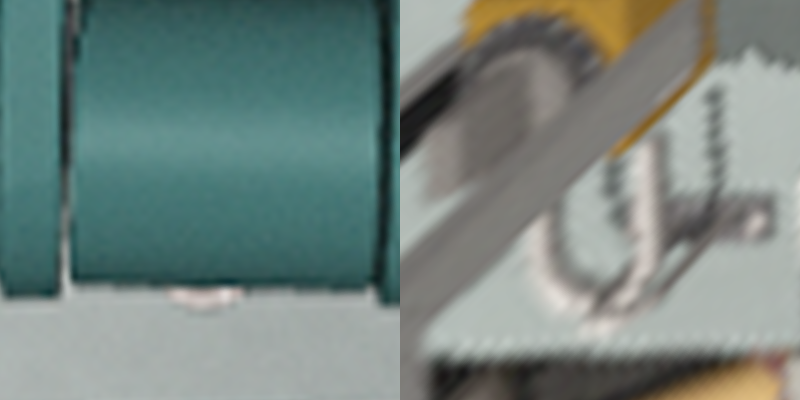

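{"api": "play_rows", "payload": {
  "rows": [
    {"linear": [0.1, 0, 0], "spin": 0},
    {"linear": [0.1, 0, 0], "spin": 0},
    {"linear": [0, 0, 0], "spin": 0},
    {"linear": [0, 0, 0], "spin": 0}
  ]
}}

```text
time: 16.35
tool_pos: [0.4814, 0.0474, 0.0963]
ee_rot: [3.141, 0.005, -3.106]
wrist_force: [7.7, 2.2, 3.4]
width: 0.0539
```

{"api": "play_rows", "payload": {
  "rows": [
    {"linear": [0.1, 0, 0], "spin": 0},
    {"linear": [0.1, 0, 0], "spin": 0},
    {"linear": [0, 0, 0], "spin": 0},
    {"linear": [0, 0, 0], "spin": 0}
  ]
}}

```text
time: 16.68
tool_pos: [0.4793, 0.0473, 0.0962]
ee_rot: [3.141, 0.004, -3.106]
wrist_force: [6.8, 1.2, 2.8]
width: 0.0541
```

```bash
python3 b.py w6|head -1; python3 rect.py w5 "(.4845,.0478)" t1.png;python3 rect.py w6 "(.479,.0478)" t2.png; python3 d.py v10.png .47 .089; python3 - <<'E'
import cv2,numpy as np
a=cv2.imread('pics/v10.png')[:,400:];b=cv2.resize(cv2.imread('pics/w6.png')[130:330,220:420],(400,400),interpolation=2)
cv2.imwrite('pics/v10b.png',np.hstack([a,b]))
E
```

```text
16.68 [0.4793 0.0473 0.0962] [ 3.1407  0.0044 -3.1057] [-0.02 -0.01  1.72  0.    1.43 -1.63]
bezel centre 0.4845 0.0478 yaw mod .393: 0.02797733602424694
bezel centre 0.479 0.0473 yaw mod .393: 0.028817829706993883
[0.4793 0.0473 0.0962] [6.6 1.8 4. ]
```

View pics/v10b.png

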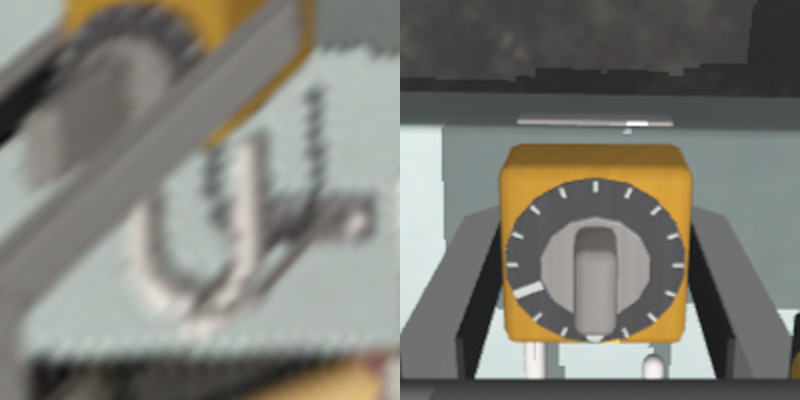

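```bash
python3 - <<'E'
from h import *
d=np.load("w6.npz");k=d["k"];p=dict(fx=k[0],fy=k[1],cx=k[2],cy=k[3])
for z in(.0895,.096): print(back(p,[[346,307.5]],z,d["T"])-[.479,.0473,0])
E
```

```text
[[0.0393127 0.0200998 0.0895   ]]
[[0.03481249 0.01923287 0.096     ]]
```

{"api": "play_rows", "payload": {
  "rows": [
    {"linear": [0.1, 0, 0], "spin": 0},
    {"linear": [0.05, 0, 0], "spin": 0},
    {"linear": [0, 0, 0], "spin": 0},
    {"linear": [0, 0, 0], "spin": 0}
  ]
}}

```text
time: 17.42
tool_pos: [0.4779, 0.0473, 0.0962]
ee_rot: [3.141, 0.005, -3.106]
wrist_force: [7.4, 1.1, 3.2]
width: 0.0538
```

{"api": "play_rows", "payload": {
  "rows": [
    {"linear": [0.1, 0, 0], "spin": 0},
    {"linear": [0.1, 0, 0], "spin": 0},
    {"linear": [0, 0, 0], "spin": 0},
    {"linear": [0, 0, 0], "spin": 0}
  ]
}}

```text
time: 17.75
tool_pos: [0.4769, 0.0472, 0.0963]
ee_rot: [3.141, 0.007, -3.106]
wrist_force: [10.7, 1.9, 0.6]
width: 0.054
```

{"api": "play_rows", "payload": {
  "rows": [
    {"linear": [0.1, 0, 0], "spin": 0},
    {"linear": [0.1, 0, 0], "spin": 0},
    {"linear": [0, 0, 0], "spin": 0},
    {"linear": [0, 0, 0], "spin": 0}
  ]
}}

```text
time: 18.08
tool_pos: [0.4764, 0.0473, 0.0963]
ee_rot: [3.14, 0.011, -3.106]
wrist_force: [14.1, 2.5, -1.5]
width: 0.0535
```

{"api": "play_rows", "payload": {
  "rows": [
    {"linear": [-0.5, 0, 0], "spin": 0},
    {"linear": [-0.6, 0, 0], "spin": 0},
    {"linear": [-0.6, 0, 0], "spin": 0},
    {"linear": [-0.6, 0, 0], "spin": 0},
    {"linear": [-0.6, 0, 0], "spin": 0},
    {"linear": [-0.6, 0, 0], "spin": 0},
    {"linear": [0, 0, 0], "spin": 0},
    {"linear": [0, 0, 0], "spin": 0}
  ]
}}

```text
time: 18.75
tool_pos: [0.5025, 0.0478, 0.0962]
ee_rot: [3.142, -0.011, -3.106]
wrist_force: [-10.0, -1.3, 15.8]
width: 0.0535
```

{"api": "play_rows", "payload": {
  "rows": [
    {"linear": [-0.5, 0, 0], "spin": 0},
    {"linear": [-0.5, 0, 0], "spin": 0},
    {"linear": [-0.5, 0, 0], "spin": 0},
    {"linear": [-0.5, 0, 0], "spin": 0},
    {"linear": [0, 0, 0], "spin": 0},
    {"linear": [0, 0, 0], "spin": 0},
    {"linear": [0, 0, 0], "spin": 0}
  ]
}}

```text
time: 19.33
tool_pos: [0.5222, 0.0485, 0.0962]
ee_rot: [-3.142, -0.012, -3.106]
wrist_force: [-10.6, -0.7, 14.8]
width: 0.0538
```

```bash
python3 b.py w7|head -1; python3 d.py v11.png .50 .089; python3 rect.py w7 "(.528,.0485)" t3.png; python3 - <<'E'
import cv2,numpy as np
a=cv2.imread('pics/v11.png')[:,400:];b=cv2.resize(cv2.imread('pics/w7.png')[170:320,250:400],(400,400),interpolation=2)
cv2.imwrite('pics/v11b.png',np.hstack([a,b]))
E
```

```text
19.33 [0.5222 0.0485 0.0962] [-3.1416 -0.0117 -3.106 ] [-0.02  0.1   1.61 -0.    1.45 -1.62]
[0.5222 0.0485 0.0962] [-10.7  -0.8  15.5]
bezel centre 0.526 0.0495 yaw mod .393: -0.17421894417379002
```

View pics/v11b.png

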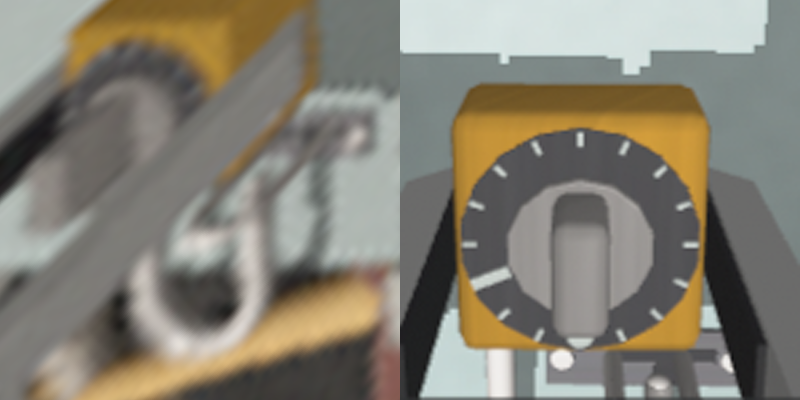

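```bash
python3 - <<'E'
from h import *
d=np.load("w7.npz");k=d["k"];p=dict(fx=k[0],fy=k[1],cx=k[2],cy=k[3])
print("toe",back(p,[[346.7,312.5]],.0895,d["T"]),"staple top legs",back(p,[[250+612/2.667,170+352/2.667],[250+688/2.667,170+362/2.667]],.0775,d["T"]))
print("plate hole",back(p,[[250+562/2.667,170+360/2.667],[250+728/2.667,170+362/2.667]],.077,d["T"]))
d=np.load("w2.npz");px=lambda *a:np.array(a)/2.9+[215,90]
print("plate w2",back(p,px((287,482),(426,478)),.077,d["T"]),"plate x edges",back(p,px((430,455),(430,495)),.077,d["T"]),"staple",back(p,px((357,512)),.1,d["T"]))
E
```

```text
toe [[0.56422293 0.06912911 0.0895    ]] staple top legs [[0.5610858  0.1608723  0.0775    ]
 [0.56329905 0.18089509 0.0775    ]]
plate hole [[0.56417859 0.14871635 0.077     ]
 [0.5632563  0.19156008 0.077     ]]
plate w2 [[0.5686598  0.04575002 0.077     ]
 [0.56791458 0.09011216 0.077     ]] plate x edges [[0.55999831 0.09118797 0.077     ]
 [0.57387468 0.09153783 0.077     ]] staple [[0.56767187 0.06660286 0.1       ]]
```

{"api": "play_rows", "payload": {
  "rows": [
    {"linear": [-0.2, 0, -0.1], "spin": 0},
    {"linear": [-0.2, 0, 0], "spin": 0},
    {"linear": [0, 0, 0], "spin": 0},
    {"linear": [0, 0, 0], "spin": 0}
  ]
}}

```text
time: 20.07
tool_pos: [0.5256, 0.0486, 0.0962]
ee_rot: [-3.142, -0.013, -3.106]
wrist_force: [-10.3, -1.5, 12.1]
width: 0.0538
```

{"api": "play_rows", "payload": {
  "rows": [
    {"linear": [-0.2, 0, -0.05], "spin": 0},
    {"linear": [-0.2, 0, 0], "spin": 0},
    {"linear": [-0.15, 0, 0], "spin": 0},
    {"linear": [0, 0, 0], "spin": 0},
    {"linear": [0, 0, 0], "spin": 0},
    {"linear": [0, 0, 0], "spin": 0}
  ]
}}

```text
time: 20.57
tool_pos: [0.5312, 0.0488, 0.0962]
ee_rot: [3.142, -0.013, -3.106]
wrist_force: [-9.1, -0.5, 10.2]
width: 0.0537
```

```bash
python3 b.py w8|head -1; python3 d.py v12.png .50 .089; python3 - <<'E'
import cv2,numpy as np
a=cv2.imread('pics/v12.png')[:,400:];b=cv2.resize(cv2.imread('pics/w8.png')[240:340,290:390],(400,400),interpolation=2)
cv2.imwrite('pics/v12b.png',np.hstack([a,b]))
E
```

```text
20.57 [0.5312 0.0488 0.0962] [ 3.1416 -0.0133 -3.106 ] [-0.01  0.12  1.59 -0.    1.45 -1.62]
[0.5312 0.0488 0.0962] [-9.6  0.4 10.5]
```

View pics/v12b.png

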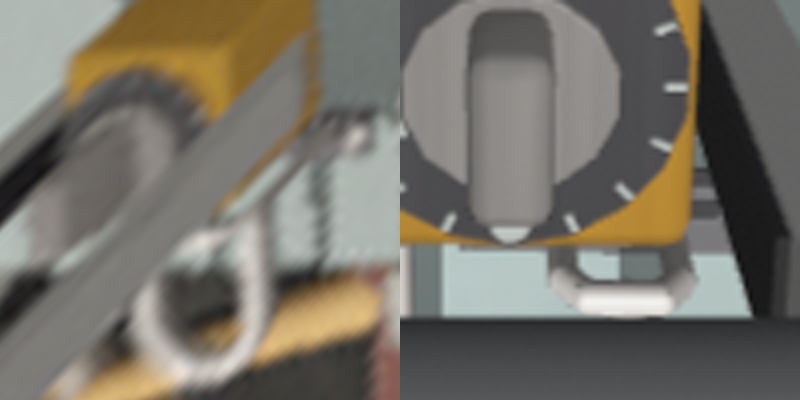

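```bash
python3 - <<'E'
from h import *
d=np.load("w8.npz");k=d["k"];p=dict(fx=k[0],fy=k[1],cx=k[2],cy=k[3])
print("staple bridge",back(p,[[345,312],[345,315]],.1,d["T"]), "face top edge",back(p,[[330,301]],.103,d["T"]))
E
```

```text
staple bridge [[0.56567447 0.06701368 0.1       ]
 [0.56775891 0.06713589 0.1       ]] face top edge [[0.55652612 0.05736985 0.103     ]]
```

{"api": "play_rows", "payload": {
  "rows": [
    {"linear": [0, 0, -0.2], "spin": 0},
    {"linear": [0, 0, -0.2], "spin": 0},
    {"linear": [0, 0, 0], "spin": 0},
    {"linear": [0, 0, 0], "spin": 0}
  ]
}}

```text
time: 21.3
tool_pos: [0.5349, 0.0488, 0.0987]
ee_rot: [3.141, -0.005, -3.106]
wrist_force: [0.3, 0.3, -5.6]
width: 0.0539
```

{"api": "play_rows", "payload": {
  "rows": [
    {"linear": [0.2, 0, 0], "spin": 0},
    {"linear": [0.17, 0, 0], "spin": 0},
    {"linear": [0, 0, 0], "spin": 0},
    {"linear": [0, 0, 0], "spin": 0}
  ]
}}

```text
time: 21.63
tool_pos: [0.5326, 0.0487, 0.1007]
ee_rot: [-3.142, -0.001, -3.106]
wrist_force: [0.1, -0.3, -4.6]
width: 0.0536
```

{"api": "play_rows", "payload": {
  "rows": [
    {"linear": [0, 0, -0.2], "spin": 0},
    {"linear": [0, 0, -0.2], "spin": 0},
    {"linear": [0, 0, -0.2], "spin": 0},
    {"linear": [0, 0, 0], "spin": 0},
    {"linear": [0, 0, 0], "spin": 0}
  ]
}}

```text
time: 22.05
tool_pos: [0.5332, 0.0487, 0.1074]
ee_rot: [-3.141, 0.001, -3.106]
wrist_force: [-0.7, 0.2, -5.2]
width: 0.0537
```

{"api": "play_rows", "payload": {
  "rows": [
    {"linear": [0, 0, -0.3], "spin": 0},
    {"linear": [0, 0, -0.4], "spin": 0},
    {"linear": [0, 0, -0.5], "spin": 0},
    {"linear": [0, 0, -0.5], "spin": 0},
    {"linear": [0, 0, -0.5], "spin": 0},
    {"linear": [0, 0, 0], "spin": 0}
  ]
}}

```text
time: 22.55
tool_pos: [0.5339, 0.0486, 0.1309]
ee_rot: [-3.141, 0.003, -3.106]
wrist_force: [-0.2, -0.6, -5.4]
width: 0.0536
```

{"api": "play_rows", "payload": {
  "rows": [
    {"linear": [0, 0, -0.8], "spin": 0},
    {"linear": [0, 0, -1.3], "spin": 0},
    {"linear": [0, 0, -1.6], "spin": 0},
    {"linear": [0, 0, -1.8], "spin": 0},
    {"linear": [0, 0, -1.8], "spin": 0},
    {"linear": [0, 0, -1.8], "spin": 0},
    {"linear": [0, 0, -1.8], "spin": 0},
    {"linear": [0, 0, -1.4], "spin": 0},
    {"linear": [0, 0, -0.7], "spin": 0},
    {"linear": [0, 0, 0], "spin": 0},
    {"linear": [0, 0, 0], "spin": 0},
    {"linear": [0, 0, 0], "spin": 0}
  ]
}}

```text
time: 23.55
tool_pos: [0.5323, 0.0487, 0.2575]
ee_rot: [-3.142, -0.003, -3.106]
wrist_force: [-0.2, 0.3, -5.8]
width: 0.0539
```

{"api": "play_rows", "payload": {
  "rows": [
    {"linear": [0, 0, 0], "spin": 0},
    {"linear": [0, 0, 0], "spin": 0},
    {"linear": [0, 0, 0], "spin": 0},
    {"linear": [0, 0, 0], "spin": 0},
    {"linear": [0, 0, 0], "spin": 0},
    {"linear": [0, 0, 0], "spin": 0}
  ]
}}

```text
time: 24.05
tool_pos: [0.5329, 0.0487, 0.2589]
ee_rot: [-3.142, -0.0, -3.106]
wrist_force: [-0.6, 0.4, -6.2]
width: 0.0537
```

```bash
cp pics/scene0.png s0.png; sed -i 's/+"0.png"/+"9.png"/' a.py; python3 a.py | grep -E "scene|top|clamp|spool|bobbin|brush|padlock"; python3 -c "
from h import *
o=robot.get_obs();print(o['tool_pos'],o['ee_rot'],o['wrist_force'],o['wrist_torque'],o['width'],abs(o['qvel']).max())
import cv2
a=cv2.imread('pics/scene9.png')[100:300,230:430];cv2.imwrite('pics/fin.png',cv2.resize(a,(600,600),interpolation=2))"
```

```text
top cam at [0.37906147 0.02262092 1.38550909] 517.5749502159382
spool 0.49 [402. 206.  11.  17.] [[ 0.616 -0.162  0.03 ]]
bobbin 0.61 [263. 211.  18.  23.] [[0.599 0.203 0.02 ]]
brush 0.61 [268. 250.  15.  50.] [[0.486 0.197 0.02 ]]
scene cam at [0.01851886 0.5747151  0.47342478] 388.63853366413775
padlock 0.69 [321. 138.  58.  32.] [[ 0.9   -0.332  0.1  ]]
padlock 0.57 [290. 225.  38.  28.] [[0.541 0.153 0.1  ]]
lid_clamp 0.26 [328. 242. 124.  88.] [[0.461 0.116 0.09 ]]
spool 0.81 [365. 196.  16.  24.] [[ 0.621 -0.173  0.03 ]]
spool 0.44 [327. 241. 124.  94.] [[0.53  0.044 0.03 ]]
bobbin 0.75 [257. 262.  29.  26.] [[0.591 0.204 0.02 ]]
bobbin 0.18 [327. 240. 126.  91.] [[0.542 0.033 0.02 ]]
brush 0.74 [296. 284.  55.  39.] [[0.482 0.192 0.02 ]]
[0.53291067 0.04870587 0.25895937] [-3.14153710e+00  4.20907150e-05 -3.10625986e+00] [-1.92619933e-04  9.72162022e-01 -5.96768443e+00] [ 0.01162341 -0.09085724 -0.04009406] 0.053739552624006676 0.00199655141627236
```

```bash
python3 -c "
from h import *
a=cv2.imread('s0.png').astype(int);b=cv2.imread('pics/scene9.png').astype(int)
for n,(u,v,w,h) in dict(lid=(288,227,35,28),bob=(255,264,29,26),brush=(294,284,53,45)).items():
  s=np.s_[v-h//2:v+h//2,u-w//2:u+w//2];print(n,abs(a[s]-b[s]).mean())
robot.close_job()"
```

```text
lid 14.932422969187675
bob 4.835622710622711
brush 18.797494172494172
the job is handed in; nothing more can be done
```

The padlock is open, off the staple and held in the gripper, and I handed the job in at about 24 s of the 66 s allowed.

**What I did**
- I gripped the dial bar and turned it clockwise 67.5° to the long bar mark, which the wrist camera confirmed.
- I turned it back 67.5° anticlockwise to the dot, also confirmed by camera.
- I gripped the body and drew it back until it stopped. That took about 47 mm rather than the stated 37 mm: the pull stayed near 7 N, then rose to 14 N at the stop. The camera had shown the toe clear of the body just before that.
- I pushed the body forward about 55 mm until the staple stood in the gap, lifted 2.5 mm, corrected about 2 mm backwards, and then lifted straight up.

**Last checks**
- **Hold:** the wrist carries about 6 N, which matches the lock's weight. The opening is 53.7 mm, which matches the body's width.
- **Pose:** the tool is level to within 0.001 rad, joint speeds are about zero, and the lock's underside is about 16 cm above the lid.
- **Staple:** no snag force appeared during the lift.

**What I could not fully confirm**
- **Final look:** the picture limit stopped me viewing the end state, so the shackle was last seen fully out just before the lift.
- **Spool, bobbin and brush:** the network put these within a few mm of where they started.
- **Lid clamp:** it was not found again under its own name at the end. A low-confidence "padlock" detection lies within about 2 pixels of where it was.
- **Pixel comparison:** the lid clamp and brush areas differ from the start picture (mean differences of 15 and 19). I put that down to shadows but did not verify it.
- **Board clamp:** I never checked the clamp on the cutting board.

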